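# Pack the stall tin from the carton dispenser

## Robot

A 6-joint arm with a two-finger parallel gripper is mounted at the origin on the work surface. World frame = base frame: x ahead of the robot, y to its left, z up, the work surface at z = 0. Lengths are in m, angles in degrees, forces in N, time in s.
With the tool pointing down it reaches from about 0.25 to 0.725 m from the base axis. Payload 9.7 kg.
Tool frame: the origin (TCP) lies midway between the tips of the shut fingers; the grasp point (between the pads) lies 19 mm behind it (bot.pinch_z is the distance from the TCP to the grasp point, in m); z points along the fingers, y is the line along which they close (so a half turn about z gives the same grasp; the last joint's range is limited). The gripper opens to 85 mm and grips with 20 to 120 N. Pads are 22 mm wide; open, the fingers measure 114 mm over their backs; the gripper's body (76 mm by 85 mm) begins 54 mm behind the grasp point. The pads swing forward as they close: fully open they stand 13 mm farther back than shut.
Start: joints at [-70.417, 4.979, 10.078, 95.1, 0, 90], TCP at [0.184, -0.518, 0.231] pointing down, gripper open.
Joint ranges: [-179.16, 179.16], [-48.56, 103.87], [-65.8, 70.77], [-126.05, 130.52], [-82.76, 87.17], [-180, 180]. Speed limits (degrees/s): [127.2, 127.2, 147.25, 180, 180, 180].

## Interface

Orientations are given as [roll, pitch, yaw] about the fixed x, y, z axes, in that order (R = Rz(yaw) Ry(pitch) Rx(roll)).
In Python, from workcell import sensors, camera, camera_params, ticket, bot gives the robot as it stands.
- The arm moves only by the shell command python3 -m jog 'ROWS' [FORCE]. ROWS is JSON, a list that holds one entry, the list of rows, each a list of 5 numbers: the shift along the world's x, y, z in units of 50 mm (1.0 is 50 mm), then the turn about the world's z in units of 5 degrees (1.0 is 5 degrees), then the opening, from 0 (shut) to 1 (fully open). In form: [[[tx, ty, tz, yaw, grip], ...]]. A call has 1 to 8 rows; each row shifts and turns the commanded pose from where the row before left it; what a row does not reach is not made up. A row lasts 1/10 s, in which the tool goes at most 50 mm and 8.59 degrees, less where a joint would pass 70% of its speed; a pose out of reach is approached as far as the arm can. A call is refused whole if a number of a shift passes 1 or a number of a turn 1, either way. A call with a gripper value outside its range is refused whole. The fingers move at their own pace and stop on an object; FORCE is the grip in N (left out, the last holds). Time passes only in rows, so rows that do not move let the fingers close. It gives the time, the measured TCP pose, the force, the opening and the grip force at its end, in the units of the state.
- sensors.get_obs(): the state, without advancing time (a new reading comes with each control period).
- camera(name): name is "scene" or "top"; returns the picture (420x560x3 uint8, blue, green, red); there is no depth.
- camera_params(name): a dict with "fx", "fy", "cx", "cy" (pixels), "k1" (the pictures are not rectified: a ray, as slopes to the right and down, at radius r is drawn at 1 + k1 r^2 times it, then the intrinsics apply), "T" (4x4, takes a point from camera to world coordinates). Camera axes: x right, y down, z forward; pixel columns grow to the right and rows downward; lengths in m; the calibration is good to about 2 mm. A picture is of the moment at which its call begins. camera_params takes no time and is no camera call.
- ticket.job_done(): hands the job in; it is judged then, once.
The state is a dict: "time": time; "q": joint angles; "qd": joint speeds; "joint_efforts": joint torques, N m; "ee_pos": TCP position; "tcp_rot": TCP orientation; "wrist_force": force on the tool from outside, world axes, zero at the start; "torque": the same for the moment, N m; "opening": finger opening in m; "grasp_force": force on a finger pad.
Only numpy, scipy, OpenCV 4.12 (cv2) and the standard library are available. Lean on these libraries where they do the work, as an engineer would, in place of code of your own. Each camera call takes 0.05 s, during which the arm holds its last target. There are 200 camera calls.

## Task

Take the loose lid off the steel tin and lay it flat on the counter, clear of the tin. Push every carton that is in the dispenser out with its spring slide, put them all into the tin, and then put the lid back on so that it sits fully home; the slides must be back at rest and the tin left standing on the counter. Leave the other things on the counter where they are.

Things in the scene. Friction and masses are not known exactly. Their poses are not given: they have to be found in the camera images.
- tin: open rectangular plain steel tin, loose on the counter, outside 230 (its x) x 136 (its y) x 58 mm high, walls and floor 4 mm thick (inside 222 x 128 mm). Origin at the centre of its underside, z up. At the start the lid is on it.
- lid_handle (a point): centre of the lid's wooden handle, a bar 70 mm long (lid x) x 18 wide (lid y) x 34 mm high, standing on the middle of the lid. It is 17 mm above the lid plate's top; 29 mm above the counter when the lid lies on it; 79 mm above the tin's underside when the lid is fully home, then straight over the tin's origin, x axes parallel (either way round).
- lid: loose steel lid, 0.25 kg: plate 244 x 150 x 4 mm with a thin turned-down edge, and below it a plug 212 x 118 x 8 mm that drops into the tin's mouth with 5 mm play each side; nothing holds it. Origin at the centre of the plug's underside, x along its length, z up.
- dispenser: fixed low metal dispenser: base plate x -150 to +75 mm, y +-112, 10 mm thick. Three lanes along x at y = -80, 0, +80 mm, 40 mm wide, under a roof from x = -42 to +75 (roof top 52 mm above the counter, a 17 mm slot over each lane). Origin at counter height. Lanes open at x = -42 (towards the robot): cartons pushed out in -x lie on the bare apron of the base plate.
- carton1_c (a point): centre of carton 1, a closed card carton 90 (its x) x 36 (its y) x 34 mm high (z), about 0.12 kg; if present it starts under the roof of lane 1 (y = -80 mm of the dispenser), its length along the lane, within reach only once pushed out. May be absent.
- carton2_c (a point): centre of carton 2, a closed card carton 90 (its x) x 36 (its y) x 34 mm high (z), about 0.12 kg; if present it starts under the roof of lane 2 (y = 0 mm of the dispenser), its length along the lane, within reach only once pushed out. May be absent.
- carton3_c (a point): centre of carton 3, a closed card carton 90 (its x) x 36 (its y) x 34 mm high (z), about 0.12 kg; if present it starts under the roof of lane 3 (y = 80 mm of the dispenser), its length along the lane, within reach only once pushed out. May be absent.
- slide1_tab (a point): centre of the black thumb tab of the slide of lane 1, 12 (x) x 26 (y) x 34 mm high, standing above the roof slot (from 55 to 89 mm above the counter); axes parallel to the dispenser's. At rest it is at x = +54 mm of the dispenser, behind the carton; it is pushed in the dispenser's -x.
- slide2_tab (a point): centre of the black thumb tab of the slide of lane 2, 12 (x) x 26 (y) x 34 mm high, standing above the roof slot (from 55 to 89 mm above the counter); axes parallel to the dispenser's. At rest it is at x = +54 mm of the dispenser, behind the carton; it is pushed in the dispenser's -x.
- slide3_tab (a point): centre of the black thumb tab of the slide of lane 3, 12 (x) x 26 (y) x 34 mm high, standing above the roof slot (from 55 to 89 mm above the counter); axes parallel to the dispenser's. At rest it is at x = +54 mm of the dispenser, behind the carton; it is pushed in the dispenser's -x.
- slide1 (a joint): travel of the slide of lane 1, m: 0 at rest, 0.090 pushed fully forward (the carton then has its centre about 44 mm out beyond the roof's edge). A spring returns it; the push takes 1.2 N at first, 4.8 N at the end.
- slide2 (a joint): travel of the slide of lane 2, m: 0 at rest, 0.090 pushed fully forward (the carton then has its centre about 44 mm out beyond the roof's edge). A spring returns it; the push takes 1.2 N at first, 4.8 N at the end.
- slide3 (a joint): travel of the slide of lane 3, m: 0 at rest, 0.090 pushed fully forward (the carton then has its centre about 44 mm out beyond the roof's edge). A spring returns it; the push takes 1.2 N at first, 4.8 N at the end.
- jar: amber glass jar with steel cap, 84 mm across, 120 mm high; not part of the job, to be left where it is (origin at its underside)
- can: closed round tin with a red wrapper, 72 mm across, 120 mm high; not part of the job, to be left where it is (origin at its underside)
- tub: open yellow plastic tub, 100 x 140 x 75 mm; not part of the job, to be left where it is (origin at its underside)
- cup: white paper tea cup, 72 mm across, 85 mm high; not part of the job, to be left where it is (origin at its underside)
- flat_tin: flat closed white round tin, 76 mm across, 19 mm high; not part of the job, to be left where it is (origin at its underside)
- scissors: scissors with white loops lying on the counter, about 180 mm long; not part of the job, to be left where it is (origin at its underside)
- spoon: metal spoon with a wooden handle lying on the counter; not part of the job, to be left where it is (origin at its underside)
There are look-alikes about, which are no part of the job. Leave any pink look-alike of the part that bears carton1_c alone.

How it is judged:
By the outcome, as a careful person would: the job done as asked, in the order asked, and still so for the second after the job is handed in, with the robot touching nothing.
Of carton1, carton2, carton3 only 2 to 3 are there at a start; the rules pass over those that are not, and their reading is None.
At some moment in a run one of tin, lid may be knocked a few centimetres aside while the robot is not near it.
Once in a run the grip may slacken for a moment while it holds something.
It also fails if it takes over 210 s, if anything falls off the work surface, if the arm or the gripper's body presses on something with over 40 N, if the wrist force passes 120 N, or if a joint passes its speed limit or range.

## Working session

There is one attempt and no reset: what is moved stays moved. The work goes in short steps, Python scripts to look and compute and a shell command to move; the robot and the scene stay as the last step left them, time stands still between calls to the robot, and variables do not carry over. Pictures are saved under pics/ and viewed, at most 14 in all, crops included, and the job is handed in when it is done.

```bash
ls; mkdir -p pics; cat > h.py <<'E'
import numpy as np, cv2, json
from workcell import sensors, camera, camera_params, ticket, bot
def ray(name,u,v):
    p=camera_params(name); T=np.array(p["T"])
    d=np.array([(u-p["cx"])/p["fx"],(v-p["cy"])/p["fy"]]); r=d.copy()
    for _ in range(20): r=d/(1+p["k1"]*(r@r))
    return T[:3,3],T[:3,:3]@np.array([r[0],r[1],1])
def onz(name,u,v,z):
    o,d=ray(name,u,v); return o+d*(z-o[2])/d[2]
def proj(name,P):
    p=camera_params(name); T=np.array(p["T"]); c=T[:3,:3].T@(np.array(P)-T[:3,3]); s=c[:2]/c[2]; s=s*(1+p["k1"]*(s@s))
    return np.array([p["fx"]*s[0]+p["cx"],p["fy"]*s[1]+p["cy"]])
def tri(a,b):
    o1,d1=ray(*a);o2,d2=ray(*b); A=np.stack([d1,-d2],1); t=np.linalg.lstsq(A,o2-o1,rcond=None)[0]
    return (o1+d1*t[0]+o2+d2*t[1])/2
E
python3 - <<'E'
from h import *
for n in("scene","top"):
    cv2.imwrite(f"pics/{n}0.png",camera(n)); p=camera_params(n); print(n,{k:np.round(v,3).tolist() for k,v in p.items()})
o=sensors.get_obs(); print(o)
print(bot.pinch_z)
E
```

```text
pics
scene {'fx': 440.91, 'fy': 440.91, 'cx': 279.896, 'cy': 207.119, 'k1': -0.018, 'T': [[-0.616, 0.658, -0.433, 1.17], [0.788, 0.508, -0.349, 0.504], [-0.01, -0.556, -0.831, 1.233], [0.0, 0.0, 0.0, 1.0]]}
top {'fx': 516.523, 'fy': 516.523, 'cx': 286.623, 'cy': 200.354, 'k1': -0.099, 'T': [[0.015, -0.995, 0.103, 0.411], [-1.0, -0.017, -0.018, 0.021], [0.02, -0.103, -0.994, 1.63], [0.0, 0.0, 0.0, 1.0]]}
{'time': 0.1, 'q': array([-7.04158704e+01,  5.00736642e+00,  1.00371341e+01,  9.50980562e+01,
        5.93845640e-04,  9.00008035e+01]), 'qd': array([-0.04950232, -0.11817299,  0.00399805, -0.04251869, -0.13190661,
       -0.00681746]), 'joint_efforts': array([-3.73846497e-04, -5.21561801e+01,  4.65652907e+01,  1.60481822e-02,
        8.43814746e-06, -6.13513805e-06]), 'ee_pos': array([ 0.18428841, -0.51798715,  0.23064288]), 'tcp_rot': array([-1.79931711e+02, -5.92887501e-04,  1.95833254e+01]), 'wrist_force': array([-0.8415517 , -0.77442744,  0.25700073]), 'torque': array([0.03493012, 0.00183482, 0.02499508]), 'grasp_force': 0.0, 'opening': 0.0852060892865517}
0.0187
```

View pics/scene0.png

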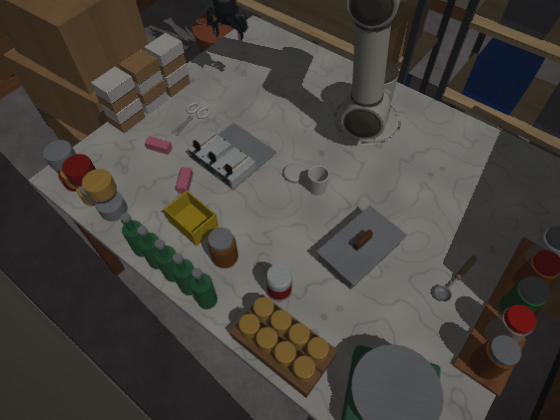

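View pics/top0.png

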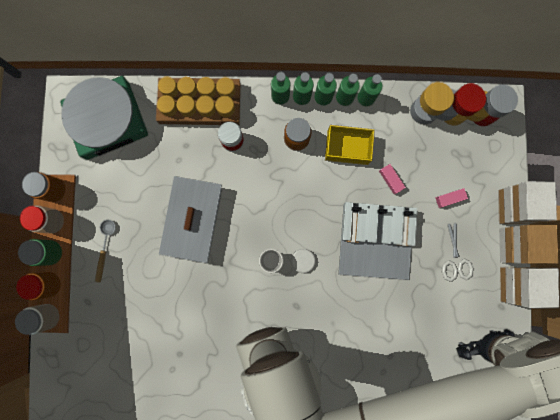

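The scene view has the lidded tin at about (358,247), with its brown handle at (361,240), and the dispenser at (232,155). In the top view the handle is at (189,218) and the dispenser at (378,240).
- **Candidates for the lid and tin:** the grey lidded tin at (192,220), the round grey pan at (98,112) and the yellow tub at (350,145). The one with a wooden bar handle fits, at (192,220).
- **Candidates for cartons:** the pink ones at (392,180) and (453,199) are look-alikes to leave. The real ones are under the roof.

Next is a close crop of both.

```bash
python3 - <<'E'
from h import *
t=cv2.imread("pics/top0.png"); s=cv2.imread("pics/scene0.png")
a=cv2.resize(t[195:285,330:425],(400,300)[::1],interpolation=cv2.INTER_CUBIC)
b=cv2.resize(s[115:190,180:280],(400,300),interpolation=cv2.INTER_CUBIC)
c=cv2.resize(t[170:270,150:250],(400,300)[::1],interpolation=cv2.INTER_CUBIC)
d=cv2.resize(s[200:290,300:410],(400,300),interpolation=cv2.INTER_CUBIC)
im=np.vstack([np.hstack([a,b]),np.hstack([c,d])]); im=np.clip(im.astype(float)*1.5,0,255).astype('uint8')
cv2.imwrite("pics/crop1.png",im)
# handle brown mask
for n,i,(x0,y0,x1,y1) in(("top",t,(150,170,230,270)),("scene",s,(310,200,410,290))):
    h=cv2.cvtColor(i,cv2.COLOR_BGR2HSV); 
    m=((h[...,1]>90)&((h[...,0]<15)|(h[...,0]>170))).astype('uint8'); mm=np.zeros_like(m); mm[y0:y1,x0:x1]=m[y0:y1,x0:x1]
    ys,xs=np.nonzero(mm); print(n,len(xs),cv2.minAreaRect(np.stack([xs,ys],1).astype(np.float32)),xs.mean(),ys.mean())
# tabs: dark
g=t.max(2); m=np.zeros_like(g); m[200:235,335:425]=(g[200:235,335:425]<45)
k,l,st,ce=cv2.connectedComponentsWithStats(m); print([(st[i].tolist(),ce[i].round(1).tolist()) for i in range(1,k) if st[i][4]>8])
g=s.max(2); m=np.zeros_like(g); m[115:190,180:280]=(g[115:190,180:280]<45)
k,l,st,ce=cv2.connectedComponentsWithStats(m); print([(st[i].tolist(),ce[i].round(1).tolist()) for i in range(1,k) if st[i][4]>8])
E
```

```text
top 141 ((188.86538696289062, 218.173095703125), (6.471831798553467, 22.357234954833984), 11.309932708740234) 188.65248226950354 218.19858156028369
scene 158 ((362.7500305175781, 239.25003051757812), (7.071067810058594, 23.33452033996582), 45.0) 362.753164556962 239.23417721518987
[([352, 204, 9, 8, 46], [355.7, 208.1]), ([378, 206, 9, 9, 49], [381.5, 210.6]), ([404, 211, 9, 5, 37], [407.6, 213.1])]
[([189, 141, 43, 45, 380], [210.7, 163.5])]
```

View pics/crop1.png

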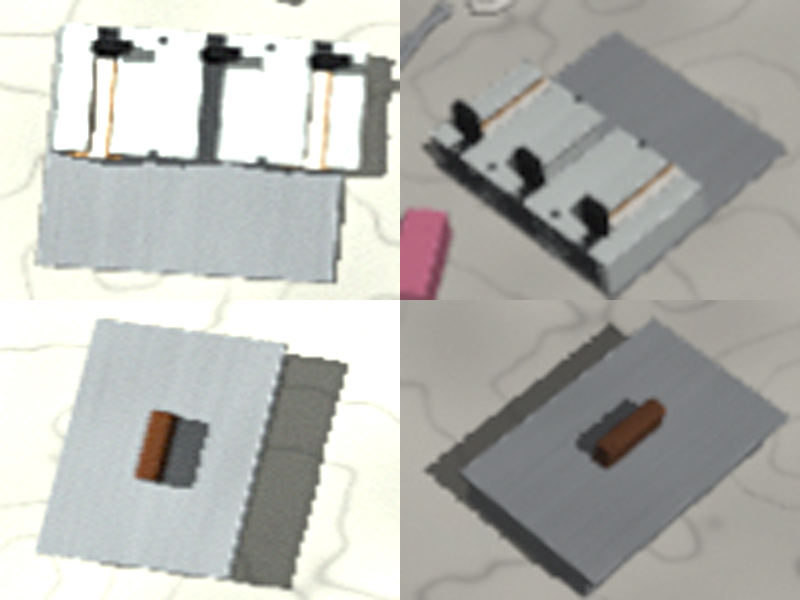

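The crop confirms the tin with its wooden bar handle. The left and right dispenser slots show a cream carton with an orange edge, and the middle slot is dark, so lane 2 is empty. The three black tabs are at the back, at rest. Next I work out positions.

```bash
python3 - <<'E'
from h import *
np.set_printoptions(precision=4,suppress=True)
T=lambda u,v,z:onz("top",u,v,z)
# crop->pix
c=lambda x,y:(330+x*95/400-.5,195+y*90/300-.5)
for n,p,z in(("roofTL",(62,25),.052),("roofTR",(367,52),.052),("roofBL",(52,152),.052),("roofBR",(360,172),.052),("apBL",(37,263),.01),("apBR",(335,282),.01)): print(n,T(*c(*p),z))
for u,v in((355.7,207),(381.5,209),(407.6,212)): print("tab",T(u,v,.089))
s=lambda x,y:(180+(x-400)*100/400-.5,115+y*75/300-.5)
for a,b in(((355.7,206.5),s(466,122)),((381.5,209),s(526,170)),((407.6,212),s(594,218))): print("tri",tri(("top",)+a,("scene",)+b))
print("handle tri",tri(("top",188.7,218.2),("scene",362.7,239.2)), T(188.7,218.2,.09))
k=lambda x,y:(150+x*100/400-.5,170+y*100/300-.5)
L=[T(*k(*p),.062) for p in((98,320-300),(287,345-300),(232,578-300),(38,552-300))]
L=np.array(L); print(L,"lid centre",L.mean(0)); e=L[2]-L[1]; print(np.degrees(np.arctan2(e[1],e[0])), np.linalg.norm(e), np.linalg.norm(L[1]-L[0]))
for n,u,v in(("cup",270,262),("flat",304,262),("jar",297,133),("can",230,135),("tub",350,145),("spoon",109,228),("spoon2",99,278),("sciss",457,268),("p1",392,180)): print(n,T(u,v,.02))
E
```

```text
roofTL [ 0.5733 -0.1848  0.052 ]
roofTR [ 0.5519 -0.4109  0.052 ]
roofBL [ 0.4561 -0.178   0.052 ]
roofBR [ 0.4405 -0.4048  0.052 ]
apBL [ 0.3532 -0.1728  0.01  ]
apBR [ 0.3375 -0.3966  0.01  ]
tab [ 0.555  -0.2147  0.089 ]
tab [ 0.5502 -0.2931  0.089 ]
tab [ 0.5424 -0.3728  0.089 ]
tri [ 0.5807 -0.2345  0.2046]
tri [ 0.5505 -0.2943  0.0791]
tri [ 0.519  -0.3445 -0.0295]
handle tri [0.5124 0.2874 0.0852] [0.5129 0.2851 0.09  ]
[[0.6431 0.3397 0.062 ]
 [0.6197 0.1937 0.062 ]
 [0.3828 0.2289 0.062 ]
 [0.4061 0.3768 0.062 ]] lid centre [0.5129 0.2848 0.062 ]
171.55403645855142 0.23947642871151897 0.1479051318148276
cup [0.3859 0.0408 0.02  ]
flat [ 0.3874 -0.0646  0.02  ]
jar [ 0.7949 -0.0376  0.02  ]
can [0.7844 0.1753 0.02  ]
tub [ 0.7594 -0.207   0.02  ]
spoon [0.4822 0.5475 0.02  ]
spoon2 [0.3259 0.5725 0.02  ]
sciss [ 0.3735 -0.548   0.02  ]
p1 [ 0.6493 -0.3412  0.02  ]
```

```bash
python3 -m jog '[[[0.38,0.95,0,-0.33,1],[0.38,0.95,0,-0.33,1],[0.38,0.95,0,-0.33,1],[0.38,0.95,0,-0.33,1],[0.38,0.95,0,-0.33,1],[0.38,0.95,0,-0.33,1],[0.38,0.95,0,-0.33,1],[0.38,0.95,0,-0.33,1]]]'; python3 -m jog '[[[0.38,0.95,0,-0.33,1],[0.38,0.95,0,-0.33,1],[0.38,0.95,0,-0.33,1],[0.38,0.95,0,-0.33,1],[0.38,0.95,0,-0.33,1],[0.38,0.95,0,-0.33,1],[0.38,0.95,-0.5,-0.33,1],[0.38,0.95,-0.5,-0.33,1]]]'
```

```text
time: 0.9
ee_pos: [0.333, -0.1449, 0.2312]
tcp_rot: [180.0, -0.0, 6.3]
wrist_force: [1.8, -1.5, 0.2]
opening: 0.0856
grasp_force: 0.0
time: 1.7
ee_pos: [0.4855, 0.0664, 0.187]
tcp_rot: [-173.5, 0.1, 4.1]
wrist_force: [0.7, -0.1, -0.2]
opening: 0.0853
grasp_force: 0.0
```

```bash
python3 -m jog '[[[0,0,0,0,1],[0,0,0,0,1]]]'; python3 -c "
from h import *
o=sensors.get_obs();print(o['q'].round(1),o['qd'].round(1),o['ee_pos'],o['tcp_rot'])"
```

```text
time: 1.9
ee_pos: [0.484, 0.0656, 0.1869]
tcp_rot: [-173.6, 0.2, 4.0]
wrist_force: [-0.3, 0.1, 0.6]
opening: 0.0851
grasp_force: 0.0
[  4.   -4.   -4.1  90.2   6.4 179.9] [-0.4 -1.8  1.   0.4 -0.2  0.1] [0.48397734 0.06559076 0.18693572] [-173.59521347    0.24100151    4.04106042]
```

```bash
python3 -m jog '[[[0,0,0,1,1],[0,0,0,1,1],[0,0,0,1,1],[0,0,0,1,1],[0,0,0,1,1],[0,0,0,1,1],[0,0,0,1,1],[0,0,0,1,1]]]'; python3 -m jog '[[[0.02,0.3,0,1,1],[0.02,0.3,0,1,1],[0.02,0.3,0,1,1],[0.02,0.3,0,1,1],[0.02,0.3,0,1,1],[0.02,0.3,0,1,1],[0.02,0.3,0,1,1],[0.02,0.3,0,1,1]]]';  python3 -m jog '[[[0.02,0.3,0,1,1],[0.02,0.3,0,1,1],[0.02,0.3,0,1,1],[0.02,0.3,0,1,1],[0.02,0.3,0,1,1],[0.02,0.3,0,1,1],[0.02,0,0,1,1],[0.02,0,0,1,1]]]'; python3 -m jog '[[[0,0,0,1,1],[0,0,0,1,1],[0,0,0,1,1],[0,0,0,1,1],[0,0,0,1,1],[0,0,0,1,1],[0,0,0,1,1],[0,0,0,1,1]]]'
```

```text
time: 2.7
ee_pos: [0.4843, 0.0653, 0.1891]
tcp_rot: [-173.7, 0.0, 44.2]
wrist_force: [-0.1, 0.8, -0.0]
opening: 0.0855
grasp_force: 0.0
time: 3.5
ee_pos: [0.4924, 0.1858, 0.1892]
tcp_rot: [-173.7, 0.1, 84.2]
wrist_force: [0.8, -0.2, -0.7]
opening: 0.0857
grasp_force: 0.0
time: 4.3
ee_pos: [0.5004, 0.2757, 0.189]
tcp_rot: [-173.6, 0.1, 124.3]
wrist_force: [-0.1, 0.3, 1.0]
opening: 0.0853
grasp_force: 0.0
time: 5.1
ee_pos: [0.5005, 0.2752, 0.1892]
tcp_rot: [-173.6, 0.2, 164.2]
wrist_force: [-0.1, 0.5, 0.1]
opening: 0.0854
grasp_force: 0.0
```

The gripper has tilted 6.4°: q6 hit its limit (q6 = q1 − yaw + 180) and the tilt has stayed. I'll go to the opposite q6 limit, where the same effect should undo it.

```bash
for i in 1 2 3; do :; done; python3 -m jog '[[[-0.03,-0.33,0,1,1],[-0.03,-0.33,0,1,1],[-0.03,-0.33,0,1,1],[-0.03,-0.33,0,1,1],[-0.03,-0.33,0,1,1],[-0.03,-0.33,0,1,1],[-0.03,-0.33,0,1,1],[-0.03,-0.33,0,1,1]]]' >/dev/null; python3 -m jog '[[[-0.03,-0.33,0,1,1],[-0.03,-0.33,0,1,1],[-0.03,-0.33,0,1,1],[-0.03,-0.33,0,1,1],[-0.03,-0.33,0,1,1],[-0.03,-0.33,0,1,1],[-0.03,-0.33,0,1,1],[-0.03,-0.33,0,1,1]]]' >/dev/null;  python3 -m jog '[[[-0.03,-0.33,0,1,1],[-0.03,-0.33,0,1,1],[-0.03,-0.33,0,1,1],[-0.03,-0.33,0,1,1],[-0.03,-0.33,0,1,1],[-0.03,-0.33,0,1,1],[-0.03,-0.33,0,1,1],[-0.03,-0.33,0,1,1]]]'; python3 -m jog '[[[0,-0.33,0,1,1],[0,-0.33,0,1,1],[0,-0.33,0,1,1],[0,-0.33,0,1,1],[0,-0.33,0,1,1],[0,-0.33,0,1,1]]]';python3 -c "
from h import *
o=sensors.get_obs();print(o['q'].round(1))"
```

```text
time: 7.5
ee_pos: [0.464, -0.1213, 0.1891]
tcp_rot: [-173.5, 0.0, -75.8]
wrist_force: [-0.1, -0.1, 1.1]
opening: 0.0856
grasp_force: 0.0
time: 8.1
ee_pos: [0.464, -0.2203, 0.1891]
tcp_rot: [-173.6, 0.0, -45.8]
wrist_force: [-0.2, 0.0, 0.6]
opening: 0.0853
grasp_force: 0.0
[ -28.8   -2.7   -2.7   88.2    6.2 -162.9]
```

```bash
python3 -m jog '[[[0,0,0,1,1],[0,0,0,1,1],[0,0,0,1,1],[0,-0.3,0,0.3,1],[0,-0.3,0,0,1]]]';python3 -c "
from h import *
o=sensors.get_obs();print(o['q'].round(1))"
```

```text
time: 8.6
ee_pos: [0.4696, -0.2409, 0.1889]
tcp_rot: [-174.1, 0.0, -30.4]
wrist_force: [0.6, -0.2, -0.2]
opening: 0.0851
grasp_force: 0.0
[ -30.4    1.1    1.2   90.1    5.9 -179.9]
```

```bash
python3 -m jog '[[[-0.2,-0.35,0,0,1],[-0.2,-0.35,0,0,1],[-0.2,-0.35,0,0,1]]]';python3 -c "
from h import *
o=sensors.get_obs();print(o['q'].round(1))"
```

```text
time: 8.9
ee_pos: [0.4553, -0.2678, 0.1877]
tcp_rot: [-175.4, 0.1, -33.0]
wrist_force: [-0.4, -0.1, -0.3]
opening: 0.0855
grasp_force: 0.0
[ -33.     1.3    1.3   90.1    4.6 -180. ]
```

```bash
python3 -m jog '[[[-0.2,-0.35,0,0.33,1],[-0.2,-0.35,0,0.33,1],[-0.2,-0.35,0,0.33,1],[-0.2,-0.35,0,0.33,1]]]';python3 -c "
from h import *
o=sensors.get_obs();print(o['q'].round(2))"
```

```text
time: 9.3
ee_pos: [0.4541, -0.2777, 0.1874]
tcp_rot: [-178.4, 0.2, -32.3]
wrist_force: [-0.5, 0.9, -0.6]
opening: 0.0851
grasp_force: 0.0
[ -32.29    2.      2.07   90.23    1.57 -179.95]
```

```bash
python3 -m jog '[[[-0.2,-0.35,0,0.33,1],[-0.2,-0.35,0,0.33,1]]]';python3 -c "
from h import *
o=sensors.get_obs();print(o['q'].round(2),o['tcp_rot'])"
```

```text
time: 9.5
ee_pos: [0.4528, -0.2829, 0.1874]
tcp_rot: [-180.0, 0.2, -32.1]
wrist_force: [0.4, 0.2, -0.8]
opening: 0.0855
grasp_force: 0.0
[-3.2030e+01  2.2600e+00  2.3500e+00  9.0270e+01  5.0000e-02 -1.7994e+02] [-179.9530467     0.18644032  -32.08340234]
```

Tilt is gone. Turning back and moving over the lid.

```bash
python3 -m jog '[[[0.0375,0.356,0,-0.978,1],[0.0375,0.356,0,-0.978,1],[0.0375,0.356,0,-0.978,1],[0.0375,0.356,0,-0.978,1],[0.0375,0.356,0,-0.978,1],[0.0375,0.356,0,-0.978,1],[0.0375,0.356,0,-0.978,1],[0.0375,0.356,0,-0.978,1]]]' >/dev/null; python3 -m jog '[[[0.0375,0.356,0,-0.978,1],[0.0375,0.356,0,-0.978,1],[0.0375,0.356,0,-0.978,1],[0.0375,0.356,0,-0.978,1],[0.0375,0.356,0,-0.978,1],[0.0375,0.356,0,-0.978,1],[0.0375,0.356,0,-0.978,1],[0.0375,0.356,0,-0.978,1]]]'; python3 -m jog '[[[0.0375,0.356,0,-0.978,1],[0.0375,0.356,0,-0.978,1],[0.0375,0.356,0,-0.978,1],[0.0375,0.356,0,-0.978,1],[0.0375,0.356,0,-0.978,1],[0.0375,0.356,0,-0.978,1],[0.0375,0.356,0,-0.978,1],[0.0375,0.356,0,-0.978,1]]]' >/dev/null;  python3 -c "
from h import *
cv2.imwrite('pics/t1.png',camera('top'));cv2.imwrite('pics/s1.png',camera('scene'))"; python3 -m jog '[[[0.0375,0.356,0,-0.978,1],[0.0375,0.356,0,-0.978,1],[0.0375,0.356,0,-0.978,1],[0.0375,0.356,0,-0.978,1],[0.0375,0.356,0,-0.978,1],[0.0375,0.356,0,-0.978,1],[0.0375,0.356,0,-0.978,1],[0.0375,0.356,0,-0.978,1]]]'
cat > look.py <<'E'
from h import *
def handle(pre=None):
    out={}
    for n in("top","scene"):
        i=camera(n)
        if pre: cv2.imwrite(f"pics/{pre}_{n}.png",i)
        h=cv2.cvtColor(i,cv2.COLOR_BGR2HSV); m=((h[...,1]>110)&((h[...,0]<12)|(h[...,0]>172))&(h[...,2]>40)).astype('uint8')
        k,l,st,ce=cv2.connectedComponentsWithStats(m)
        print(n,[(st[j].tolist(),ce[j].round(1).tolist()) for j in range(1,k) if 60<st[j][4]<350])
if __name__=="__main__":
    import sys; handle(sys.argv[1] if len(sys.argv)>1 else None)
E
python3 look.py a1
```

```text
time: 11.1
ee_pos: [0.4828, 0.0026, 0.1874]
tcp_rot: [-179.9, 0.2, -110.5]
wrist_force: [0.2, -0.1, 0.0]
opening: 0.0852
grasp_force: 0.0
time: 12.8
ee_pos: [0.5129, 0.2867, 0.1874]
tcp_rot: [-179.9, 0.2, 171.3]
wrist_force: [-0.1, 0.0, 0.2]
opening: 0.0856
grasp_force: 0.0
top [([475, 116, 24, 10, 128], [486.7, 120.8]), ([222, 137, 21, 14, 76], [234.3, 145.9])]
scene [([59, 173, 17, 18, 62], [65.4, 183.4]), ([83, 229, 41, 46, 343], [106.7, 255.0]), ([355, 230, 18, 19, 129], [363.2, 238.6]), ([267, 287, 24, 13, 164], [279.1, 293.5])]
```

```bash
python3 -m jog '[[[0,0,-0.6,0,0.6],[0,0,-0.6,0,0.6],[0,0,-0.6,0,0.6],[0,0,-0.4,0,0.6],[0,0,-0.18,0,0.6],[0,0,0,0,0.6]]]'; python3 -m jog '[[[0,0,0,0,0],[0,0,0,0,0],[0,0,0,0,0],[0,0,0,0,0],[0,0,0,0,0],[0,0,0,0,0]]]' 70
```

```text
time: 13.5
ee_pos: [0.5123, 0.2857, 0.0675]
tcp_rot: [-179.8, 0.1, 171.5]
wrist_force: [-0.5, -0.6, 0.8]
opening: 0.051
grasp_force: 0.0
time: 14.1
ee_pos: [0.5135, 0.2871, 0.0702]
tcp_rot: [-180.0, 0.3, 171.4]
wrist_force: [-0.4, -0.3, 6.5]
opening: 0.0168
grasp_force: 69.6
```

```bash
python3 -m jog '[[[0,0,0.15,0,0],[0,0,0.3,0,0],[0,0,0.4,0,0],[0,0,0.5,0,0],[0,0,0.6,0,0],[0,0,0.5,0,0],[0,0,0.3,0,0]]]'; python3 look.py a2
```

```text
time: 14.8
ee_pos: [0.513, 0.2869, 0.2094]
tcp_rot: [-180.0, 0.3, 171.4]
wrist_force: [-0.1, 0.1, -2.4]
opening: 0.017
grasp_force: 68.6
top [([475, 115, 24, 11, 128], [486.6, 120.7]), ([222, 137, 21, 14, 74], [234.3, 145.8])]
scene [([59, 173, 17, 18, 61], [65.5, 183.5]), ([83, 229, 40, 46, 332], [106.4, 254.8]), ([267, 286, 24, 14, 163], [279.2, 293.5])]
```

View pics/a2_scene.png

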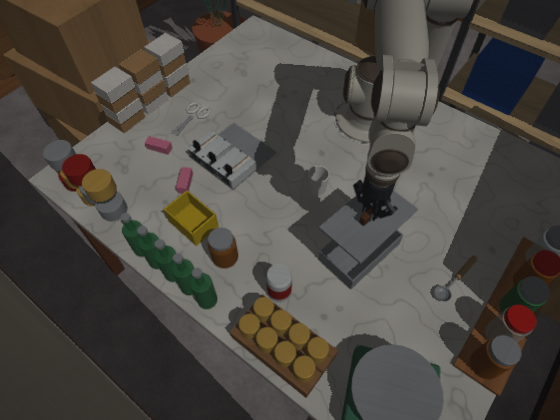

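The picture shows the lid held level at (365,225), with the open tin below it at (360,250). I'll lay the lid on the free counter near (0.57, 0.03).

```bash
python3 -m jog '[[[0.14,-0.5,0,0,0],[0.14,-0.65,0,0,0],[0.14,-0.7,0,0,0],[0.14,-0.7,0,0,0],[0.14,-0.7,0,0,0],[0.14,-0.7,0,0,0],[0.14,-0.65,0,0,0],[0.14,-0.5,0,0,0]]]'; python3 -m jog '[[[0,0,-0.6,0,0],[0,0,-0.8,0,0],[0,0,-0.8,0,0],[0,0,-0.7,0,0],[0,0,-0.5,0,0],[0,0,-0.2,0,0],[0,0,-0.05,0,0],[0,0,0,0,0]]]'
```

```text
time: 15.7
ee_pos: [0.5684, 0.0298, 0.2052]
tcp_rot: [-179.9, 0.1, 171.4]
wrist_force: [-0.2, 0.4, -3.8]
opening: 0.0167
grasp_force: 68.8
time: 16.5
ee_pos: [0.5691, 0.0317, 0.0242]
tcp_rot: [-179.9, 0.2, 171.4]
wrist_force: [0.5, -0.7, -2.9]
opening: 0.0166
grasp_force: 68.7
```

```bash
python3 -m jog '[[[0,0,-0.08,0,0],[0,0,-0.03,0,0],[0,0,0,0,0]]]';  python3 -m jog '[[[0,0,0,0,0.5],[0,0,0,0,0.5],[0,0,0,0,0.5],[0,0,0.4,0,0.5],[0,0,0.9,0,0.5],[0,0,0.9,0,0.5],[0,0,0.9,0,0.5]]]'; python3 look.py a3
```

```text
time: 16.8
ee_pos: [0.5698, 0.0318, 0.0201]
tcp_rot: [-179.9, 0.4, 171.4]
wrist_force: [-2.1, 0.3, 5.3]
opening: 0.017
grasp_force: 70.0
time: 17.5
ee_pos: [0.5684, 0.0317, 0.1746]
tcp_rot: [-179.9, 0.2, 171.4]
wrist_force: [1.1, 0.3, 0.3]
opening: 0.0433
grasp_force: 0.0
top [([475, 115, 24, 11, 131], [486.7, 120.8]), ([223, 137, 20, 14, 76], [234.4, 146.0])]
scene [([59, 173, 17, 18, 62], [65.4, 183.4]), ([275, 209, 18, 17, 128], [283.6, 216.4]), ([83, 229, 41, 46, 330], [106.4, 254.6]), ([267, 287, 24, 13, 164], [279.1, 293.5])]
```

```bash
python3 -m jog '[[[0.05,-0.5,0,0.1,0],[0.05,-0.7,0,0.1,0],[0.05,-0.8,0,0.1,0],[0.05,-0.8,0,0.1,0],[0.05,-0.8,0,0.1,0],[0.05,-0.7,0,0.1,0],[0.05,-0.6,0,0.12,0],[0.03,0,0,0.12,0]]]'; python3 -m jog '[[[0,0,-0.5,0,0],[0,0,-0.6,0,0],[0,0,-0.6,0,0],[0,0,-0.4,0,0],[0,0,-0.1,0,0],[0,0,0,0,0]]]'; python3 look.py a4;python3 - <<'E'
from h import *
print("lid",onz("scene",283.6,216.4,.03))
t=cv2.imread("pics/a4_top.png"); s=cv2.imread("pics/a4_scene.png")
a=cv2.resize(t[180:285,325:430],(400,400),interpolation=cv2.INTER_CUBIC)
b=cv2.resize(s[105:205,180:280],(400,400),interpolation=cv2.INTER_CUBIC)
cv2.imwrite("pics/crop2.png",np.clip(np.hstack([a,b]).astype(float)*1.5,0,255).astype('uint8'))
E
```

```text
time: 18.4
ee_pos: [0.5874, -0.2166, 0.172]
tcp_rot: [-179.9, 0.1, 175.4]
wrist_force: [0.5, -0.1, -0.8]
opening: 0.0
grasp_force: 0.0
time: 19.0
ee_pos: [0.5874, -0.2127, 0.0624]
tcp_rot: [-179.9, 0.1, 175.6]
wrist_force: [-0.3, -0.8, 0.6]
opening: -0.0001
grasp_force: 0.0
top [([474, 115, 25, 11, 134], [486.5, 120.8]), ([223, 137, 20, 14, 75], [234.4, 145.9]), ([271, 192, 8, 22, 72], [274.3, 202.5])]
scene [([59, 173, 17, 18, 62], [65.4, 183.4]), ([275, 209, 18, 16, 125], [283.6, 216.2]), ([83, 229, 41, 46, 319], [106.5, 254.8]), ([267, 286, 24, 14, 167], [279.1, 293.4])]
lid [0.5641046  0.03092934 0.03      ]
```

View pics/crop2.png

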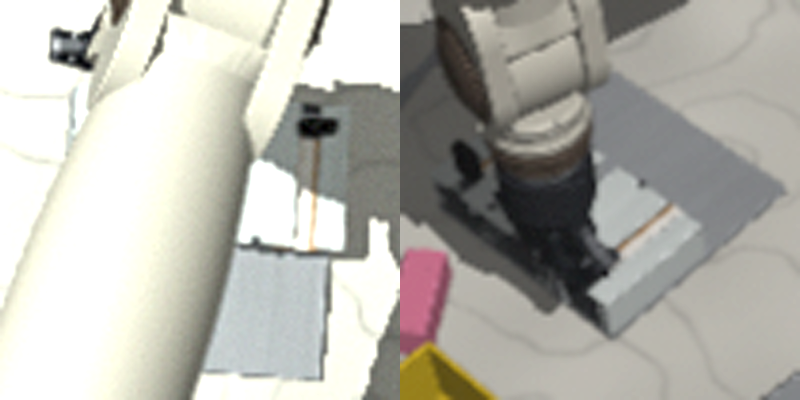

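The view shows the shut fingers just behind the lane 3 tab. Starting the push.

```bash
python3 -m jog '[[[-0.2,0.01,0,0,0],[-0.2,0.01,0,0,0],[0,0,0,0,0]]]'; python3 -m jog '[[[-0.3,0.023,0,0,0],[-0.3,0.023,0,0,0],[-0.3,0.023,0,0,0],[-0.3,0.023,0,0,0],[0,0,0,0,0]]]'
```

```text
time: 19.4
ee_pos: [0.5668, -0.2124, 0.0638]
tcp_rot: [-179.9, 0.2, 175.6]
wrist_force: [1.7, 0.1, 0.2]
opening: -0.0
grasp_force: 0.6
time: 19.9
ee_pos: [0.5073, -0.2081, 0.0638]
tcp_rot: [-179.8, 0.3, 175.6]
wrist_force: [4.0, -2.5, -1.3]
opening: -0.0002
grasp_force: 1.7
```

```bash
python3 -m jog '[[[-0.2,0.015,0,0,0],[-0.15,0.01,0,0,0],[0,0,0,0,0]]]'; python3 -m jog '[[[-0.12,0.01,0,0,0],[0,0,0,0,0]]]'
```

```text
time: 20.2
ee_pos: [0.4909, -0.2069, 0.0637]
tcp_rot: [-179.8, 0.3, 175.6]
wrist_force: [4.4, -2.7, 0.6]
opening: -0.0002
grasp_force: 2.1
time: 20.4
ee_pos: [0.4852, -0.2064, 0.0636]
tcp_rot: [-179.8, 0.3, 175.6]
wrist_force: [4.9, -1.9, 2.4]
opening: -0.0003
grasp_force: 2.2
```

```bash
python3 -m jog '[[[-0.1,0.008,0,0,0],[0,0,0,0,0]]]'; python3 -m jog '[[[-0.08,0.006,0,0,0],[0,0,0,0,0]]]'
```

```text
time: 20.6
ee_pos: [0.4801, -0.2059, 0.0635]
tcp_rot: [-179.9, 0.3, 175.6]
wrist_force: [4.3, -2.2, 3.1]
opening: -0.0002
grasp_force: 2.3
time: 20.8
ee_pos: [0.477, -0.2056, 0.0635]
tcp_rot: [-179.9, 0.4, 175.6]
wrist_force: [8.7, -2.9, 2.0]
opening: 0.0003
grasp_force: 4.1
```

```bash
python3 -m jog '[[[0.3,-0.023,0,0,0],[0.4,-0.03,0,0,0],[0.4,-0.03,0,0,0],[0.4,-0.03,0,0,0],[0.4,-0.03,0,0,0],[0.3,-0.02,0,0,0],[0,0,0.6,0,0],[0,0,0.6,0,0]]]'; python3 -m jog '[[[-0.05,-0.6,0,0,0],[-0.05,-0.6,0,0,0],[-0.05,-0.7,0,0,0],[-0.05,-0.7,0,0,0],[-0.03,-0.52,0,0,0],[0,0,-0.5,0,0],[0,0,-0.5,0,0],[0,0,-0.22,0,0]]]';python3 look.py a5
```

```text
time: 21.6
ee_pos: [0.5847, -0.2126, 0.1215]
tcp_rot: [-180.0, -0.1, 175.6]
wrist_force: [0.7, -0.5, 0.9]
opening: 0.0003
grasp_force: 0.0
time: 22.4
ee_pos: [0.5724, -0.3686, 0.0582]
tcp_rot: [180.0, -0.1, 175.6]
wrist_force: [0.7, -0.4, 0.1]
opening: 0.0001
grasp_force: 0.0
top [([475, 115, 24, 11, 132], [486.9, 120.8]), ([222, 137, 22, 14, 78], [234.4, 145.9])]
scene [([59, 173, 17, 18, 62], [65.4, 183.4]), ([275, 209, 18, 17, 123], [283.8, 216.2]), ([83, 229, 41, 46, 341], [106.9, 255.1]), ([267, 287, 24, 13, 164], [279.1, 293.5])]
```

```bash
python3 -m jog '[[[-0.1,0,0.08,0,0],[-0.2,0.01,0,0,0],[0,0,0,0,0]]]'; python3 -m jog '[[[-0.3,0.023,0,0,0],[-0.3,0.023,0,0,0],[-0.3,0.023,0,0,0],[-0.3,0.023,0,0,0],[-0.15,0.01,0,0,0],[0,0,0,0,0]]]'
```

```text
time: 22.8
ee_pos: [0.5581, -0.3692, 0.0678]
tcp_rot: [-179.8, 0.3, 175.6]
wrist_force: [0.8, -0.3, -0.8]
opening: -0.0001
grasp_force: 0.0
time: 23.4
ee_pos: [0.4914, -0.3643, 0.0673]
tcp_rot: [-179.8, 0.3, 175.6]
wrist_force: [4.6, -1.6, 3.2]
opening: 0.0001
grasp_force: 1.9
```

```bash
python3 -m jog '[[[-0.2,0.015,0,0,0],[-0.1,0.008,0,0,0],[0,0,0,0,0]]]'; python3 -m jog '[[[-0.12,0.008,0,0,0],[0,0,0,0,0]]]'; python3 -m jog '[[[-0.08,0.006,0,0,0],[0,0,0,0,0]]]'
```

```text
time: 23.7
ee_pos: [0.4769, -0.363, 0.0668]
tcp_rot: [-179.8, 0.3, 175.6]
wrist_force: [4.6, -2.0, 2.7]
opening: -0.0001
grasp_force: 2.2
time: 23.9
ee_pos: [0.4708, -0.3625, 0.0664]
tcp_rot: [-179.9, 0.2, 175.6]
wrist_force: [4.0, -2.5, 3.6]
opening: 0.0
grasp_force: 2.3
time: 24.1
ee_pos: [0.4668, -0.3621, 0.0662]
tcp_rot: [-179.9, 0.2, 175.6]
wrist_force: [3.8, -1.8, 3.8]
opening: -0.0
grasp_force: 2.4
```

```bash
python3 -m jog '[[[-0.06,0.005,0,0,0],[0,0,0,0,0]]]'; python3 -m jog '[[[-0.06,0.005,0,0,0],[0,0,0,0,0]]]'
```

```text
time: 24.3
ee_pos: [0.466, -0.362, 0.0663]
tcp_rot: [-179.9, 0.5, 175.7]
wrist_force: [15.8, -2.5, -1.1]
opening: -0.0001
grasp_force: 8.3
time: 24.5
ee_pos: [0.4656, -0.362, 0.0665]
tcp_rot: [-179.9, 0.8, 175.7]
wrist_force: [29.8, -4.4, -6.8]
opening: 0.0002
grasp_force: 14.9
```

```bash
python3 -m jog '[[[0.3,-0.023,0,0,0],[0.4,-0.03,0,0,0],[0.4,-0.03,0,0,0],[0.4,-0.03,0,0,0],[0.4,-0.03,0,0,0],[0.3,-0.02,0,0,0],[0,0,0.7,0,0],[0,0,0.8,0,0]]]'; python3 -m jog '[[[-0.2,0.7,0.4,0,0],[-0.2,0.8,0.4,0,0],[-0.2,0.8,0,0,0.7],[-0.2,0.8,0,0,0.7],[-0.2,0.8,0,0,0.7],[0,0.8,0,0,0.7],[0,0.8,0,0,0.7],[0,0.8,0,0,0.7]]]'; python3 look.py a6; python3 - <<'E'
from h import *
t=cv2.imread("pics/a6_top.png"); s=cv2.imread("pics/a6_scene.png")
a=cv2.resize(t[195:285,330:425],(400,380),interpolation=cv2.INTER_CUBIC)
b=cv2.resize(s[110:200,180:280],(400,380),interpolation=cv2.INTER_CUBIC)
cv2.imwrite("pics/crop3.png",np.clip(np.hstack([a,b]).astype(float)*1.5,0,255).astype('uint8'))
E
```

```text
time: 25.3
ee_pos: [0.5691, -0.3683, 0.1382]
tcp_rot: [179.9, -0.2, 175.6]
wrist_force: [0.2, -1.0, 0.7]
opening: -0.0002
grasp_force: 0.0
time: 26.1
ee_pos: [0.5191, -0.053, 0.1801]
tcp_rot: [-179.9, 0.0, 175.6]
wrist_force: [0.8, -0.2, -0.4]
opening: 0.0601
grasp_force: 0.0
top [([475, 115, 24, 11, 134], [486.5, 120.8]), ([222, 137, 21, 14, 77], [234.2, 145.9])]
scene [([59, 173, 17, 18, 62], [65.4, 183.4]), ([275, 209, 18, 17, 130], [283.7, 216.3]), ([83, 229, 41, 46, 344], [106.5, 254.9]), ([267, 287, 24, 13, 164], [279.1, 293.5])]
```

View pics/crop3.png

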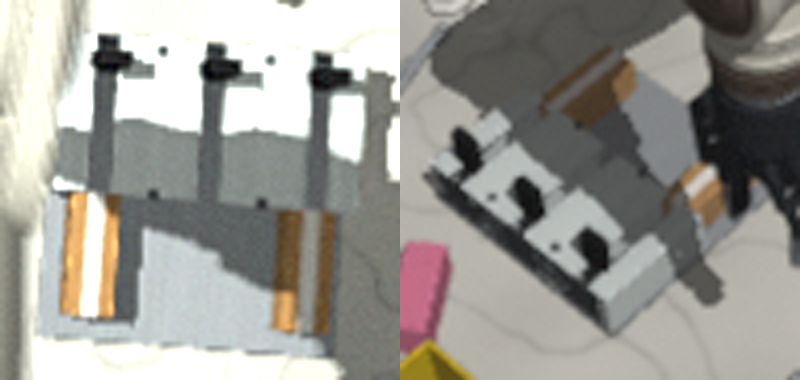

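Both cartons, orange with a white stripe, are out on the apron at crop (90,257) and (302,270). All three tabs are back at rest and all slots are dark.

```bash
python3 - <<'E'
from h import *
np.set_printoptions(precision=4,suppress=True)
c=lambda x,y:(330+x*95/400-.5,195+y*90/380-.5)
for p in((90,257),(303,270),(302,258)): print(onz("top",*c(*p),.044))
# lid, tin by grey? corners via edges saved
t=cv2.imread("pics/a6_top.png")
cv2.imwrite("pics/crop4.png",np.clip(cv2.resize(t[165:275,145:335],(760,440),interpolation=cv2.INTER_CUBIC)*1.4,0,255).astype('uint8'))
E
```

```text
[ 0.4099 -0.2071  0.044 ]
[ 0.4022 -0.3642  0.044 ]
[ 0.4109 -0.3635  0.044 ]
```

View pics/crop4.png

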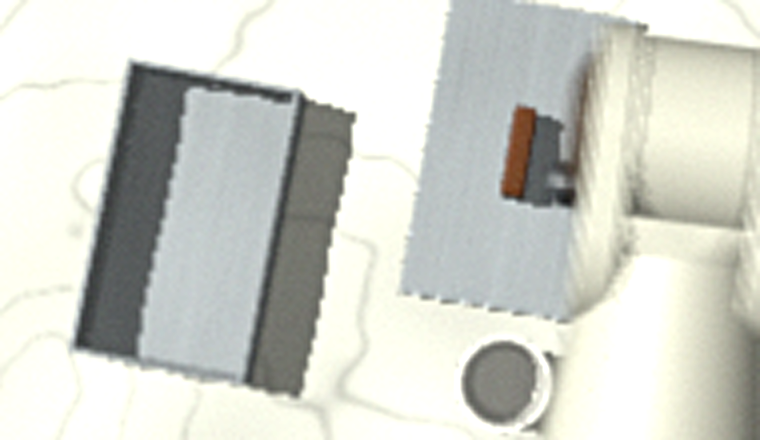

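Tin rim corners are at crop (131,62), (300,92), (248,384) and (75,350). The lid lies flat to its right, with the handle at (518,152), and the cup is at (504,382).

```bash
python3 - <<'E'
from h import *
np.set_printoptions(precision=4,suppress=True)
L=np.array([onz("top",145+x/4-.4,165+y/4-.4,.058) for x,y in((131,62),(300,92),(248,384),(75,350))])
print(L,L.mean(0)); 
for a,b in((1,2),(0,3)): e=L[b]-L[a]; print(np.degrees(np.arctan2(e[1],e[0])),np.linalg.norm(e))
print("lid handle",onz("top",145+518/4-.4,165+152/4-.4,.04),onz("scene",283.7,216.3,.03))
E
python3 -m jog '[[[-0.4,-0.5,0,0,0.7],[-0.4,-0.5,0,0,0.7],[-0.4,-0.5,0,0,0.7],[-0.4,-0.5,0,0,0.7],[-0.3,-0.5,0,0,0.7],[-0.28,-0.5,0,0,0.7],[0,0,-0.5,0,0.7]]]'
```

```text
[[0.6317 0.3297 0.058 ]
 [0.6106 0.1989 0.058 ]
 [0.3874 0.2322 0.058 ]
 [0.4106 0.3646 0.058 ]] [0.5101 0.2814 0.058 ]
171.50433299340094 0.22562373873742647
171.03170939866584 0.2238165284237921
lid handle [0.569  0.0312 0.04  ] [0.5636 0.031  0.03  ]
time: 26.9
ee_pos: [0.4104, -0.2074, 0.1577]
tcp_rot: [-179.8, 0.3, 175.4]
wrist_force: [-0.2, -0.9, -0.6]
opening: 0.0596
grasp_force: 0.0
```

```bash
python3 -m jog '[[[0,0,-0.6,0,0.7],[0,0,-0.8,0,0.7],[0,0,-0.7,0,0.7],[0,0,-0.4,0,0.7],[0,0,-0.24,0,0.7],[0,0,0,0,0.7]]]';python3 -m jog '[[[0,0,0,0,0],[0,0,0,0,0],[0,0,0,0,0],[0,0,0,0,0],[0,0,0,0,0]]]' 45
```

```text
time: 27.5
ee_pos: [0.4099, -0.2042, 0.0173]
tcp_rot: [-180.0, -0.0, 175.6]
wrist_force: [-0.0, -0.4, 0.2]
opening: 0.06
grasp_force: 0.0
time: 28.0
ee_pos: [0.4121, -0.2051, 0.0204]
tcp_rot: [-179.8, 0.3, 175.6]
wrist_force: [-1.1, -1.2, 6.5]
opening: 0.0355
grasp_force: 46.7
```

```bash
python3 -m jog '[[[0,0,0.3,0,0],[0,0,0.8,0,0],[0,0,1,0,0],[0.1,0.5,1,-0.06,0],[0.25,0.8,0,-0.06,0],[0.25,0.8,0,-0.06,0],[0.25,0.8,0,-0.06,0],[0.25,0.8,0,-0.06,0]]]'; python3 -m jog '[[[0.25,0.8,0,-0.07,0],[0.25,0.8,0,-0.07,0],[0.25,0.8,0,-0.07,0],[0.25,0.8,0,-0.07,0],[0.25,0.8,0,-0.07,0],[0.25,0.8,0,-0.07,0],[0.25,0.7,0,-0.07,0],[0.2,0.4,0,-0.07,0]]]'; python3 look.py a7
```

```text
time: 28.8
ee_pos: [0.4659, -0.0207, 0.169]
tcp_rot: [-179.9, 0.2, 174.1]
wrist_force: [1.6, -1.0, -1.1]
opening: 0.035
grasp_force: 48.0
time: 29.6
ee_pos: [0.5633, 0.2754, 0.1682]
tcp_rot: [-179.9, 0.2, 171.4]
wrist_force: [-0.6, -0.6, -1.9]
opening: 0.0352
grasp_force: 47.9
top [([475, 115, 24, 11, 130], [486.7, 120.8]), ([222, 137, 21, 14, 77], [234.3, 145.9]), ([271, 192, 8, 21, 63], [274.5, 201.4])]
scene [([59, 173, 17, 18, 62], [65.4, 183.4]), ([275, 210, 17, 16, 114], [283.4, 216.4]), ([82, 229, 42, 46, 347], [106.3, 254.6]), ([267, 286, 24, 14, 165], [279.1, 293.5])]
```

```bash
python3 - <<'E'
from h import *
t=cv2.imread("pics/a7_top.png"); s=cv2.imread("pics/a7_scene.png")
a=cv2.resize(t[165:275,145:255],(400,400),interpolation=cv2.INTER_CUBIC)
b=cv2.resize(s[190:300,300:410],(400,400),interpolation=cv2.INTER_CUBIC)
cv2.imwrite("pics/crop5.png",np.clip(np.hstack([a,b]).astype(float)*1.5,0,255).astype('uint8'))
for x,y in((.6317,.3297),(.6106,.1989),(.3874,.2322),(.4106,.3646)): u,v=proj("scene",[x,y,.058]); print((u-300)*400/110+400,(v-190)*400/110)
E
```

```text
585.8857828969828 327.8847746307493
466.451608118069 219.9347518595664
644.0124250479138 62.72700710146936
763.3712004928318 160.3072246258649
```

View pics/crop5.png

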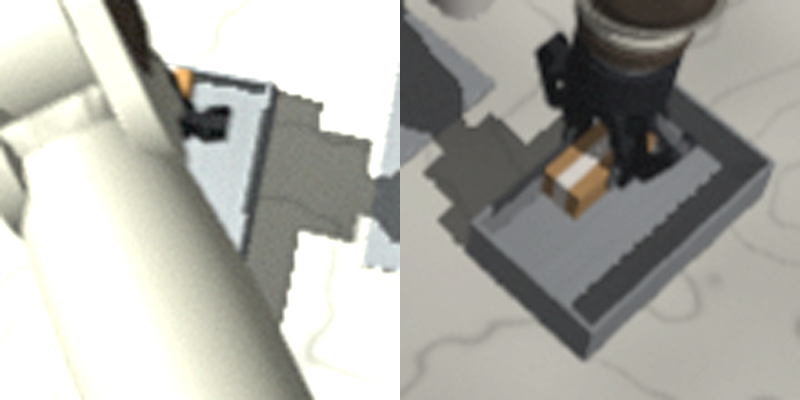

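The carton is held over the tin. The tin corners in the scene view match the expected pixels, at about (583,325), so the tin has not moved. Lowering.

```bash
python3 -m jog '[[[0.03,0,-0.6,0,0],[0,0,-0.8,0,0],[0,0,-0.8,0,0],[0,0,-0.5,0,0],[0,0,-0.25,0,0],[0,0,-0.06,0,0],[0,0,-0.03,0,0],[0,0,0,0,0]]]'
```

```text
time: 30.5
ee_pos: [0.5655, 0.2729, 0.0181]
tcp_rot: [-180.0, 0.3, 171.3]
wrist_force: [0.6, -0.0, -0.8]
opening: 0.0355
grasp_force: 48.0
```

```bash
python3 -m jog '[[[0,0,-0.05,0,0],[0,0,0,0,0],[0,0,0,0,0.6],[0,0,0,0,0.6],[0,0,0,0,0.6],[0,0,0.4,0,0.6],[0,0,0.9,0,0.6],[0,0,0.9,0,0.6]]]'; python3 -m jog '[[[0,0,0.8,0,0.7],[-0.25,-0.8,0,0.07,0.7],[-0.25,-0.8,0,0.07,0.7],[-0.25,-0.9,0,0.07,0.7],[-0.25,-0.9,0,0.07,0.7],[-0.25,-0.9,0,0.07,0.7],[-0.25,-0.9,0,0.07,0.7],[-0.25,-0.9,0,0.07,0.7]]]'; python3 look.py a8; python3 -m jog '[[[-0.25,-0.9,0,0.07,0.7],[-0.25,-0.9,0,0.07,0.7],[-0.25,-0.9,0,0.07,0.7],[-0.25,-0.9,0,0.07,0.7],[-0.25,-0.9,0,0.07,0.7],[-0.25,-0.9,0,0.07,0.7],[-0.25,-0.7,0,0.07,0.7]]]'
```

```text
time: 31.3
ee_pos: [0.564, 0.2723, 0.1244]
tcp_rot: [-179.8, 0.1, 171.3]
wrist_force: [0.7, 0.4, 0.3]
opening: 0.0511
grasp_force: 0.0
time: 32.1
ee_pos: [0.4764, -0.0339, 0.1642]
tcp_rot: [-179.9, 0.2, 173.8]
wrist_force: [1.0, -0.8, 0.3]
opening: 0.0598
grasp_force: 0.0
top [([474, 115, 25, 11, 131], [486.8, 120.7]), ([222, 137, 21, 14, 77], [234.3, 145.9])]
scene [([59, 173, 17, 18, 62], [65.4, 183.4]), ([275, 209, 18, 17, 121], [283.7, 216.2]), ([83, 229, 41, 46, 331], [106.3, 254.7]), ([267, 286, 24, 14, 163], [279.3, 293.5])]
time: 32.9
ee_pos: [0.3892, -0.3393, 0.1639]
tcp_rot: [-179.9, 0.2, 176.2]
wrist_force: [1.1, 0.8, 0.1]
opening: 0.0597
grasp_force: 0.0
```

```bash
python3 -m jog '[[[0.32,-0.5,-0.2,0,0.7],[0,0,-0.6,0,0.7],[0,0,-0.7,0,0.7],[0,0,-0.7,0,0.7],[0,0,-0.5,0,0.7],[0,0,-0.2,0,0.7],[0,0,0,0,0.7]]]';python3 -m jog '[[[0,0,0,0,0],[0,0,0,0,0],[0,0,0,0,0],[0,0,0,0,0],[0,0,0,0,0]]]' 45; python3 - <<'E'
from h import *
t=cv2.imread("pics/a8_top.png"); s=cv2.imread("pics/a8_scene.png")
a=cv2.resize(t[165:275,145:255],(400,400),interpolation=cv2.INTER_CUBIC)
b=cv2.resize(s[190:300,300:410],(400,400),interpolation=cv2.INTER_CUBIC)
cv2.imwrite("pics/crop6.png",np.clip(np.hstack([a,b]).astype(float)*1.5,0,255).astype('uint8'))
E
```

```text
time: 33.6
ee_pos: [0.4054, -0.3615, 0.0179]
tcp_rot: [-180.0, 0.1, 176.2]
wrist_force: [-0.9, -0.3, 0.3]
opening: 0.0599
grasp_force: 0.0
time: 34.1
ee_pos: [0.4066, -0.3631, 0.021]
tcp_rot: [-179.8, 0.3, 176.2]
wrist_force: [-0.8, -0.1, 6.9]
opening: 0.0354
grasp_force: 46.9
```

View pics/crop6.png

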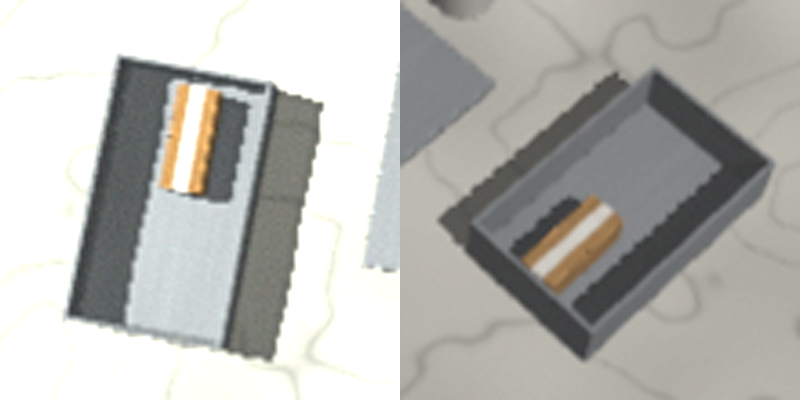

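The first carton lies flat in the far half of the tin, and the tin has not moved. Carrying the second one.

```bash
python3 -m jog '[[[0,0,0.3,0,0],[0,0,0.8,0,0],[0,0,1,0,0],[0.1,0.5,0.9,-0.07,0],[0.1,0.9,0,-0.07,0],[0.1,0.9,0,-0.07,0],[0.1,0.9,0,-0.07,0],[0.1,0.9,0,-0.07,0]]]'; python3 -m jog '[[[0.1,0.9,0,-0.07,0],[0.1,0.9,0,-0.07,0],[0.1,0.9,0,-0.07,0],[0.1,0.9,0,-0.07,0],[0.1,0.9,0,-0.07,0],[0.1,0.9,0,-0.07,0],[0,0.9,0,-0.07,0],[0,0.9,0,-0.07,0]]]'; python3 look.py a9
```

```text
time: 34.9
ee_pos: [0.4304, -0.1566, 0.169]
tcp_rot: [-179.9, 0.3, 174.4]
wrist_force: [1.1, 0.7, -0.9]
opening: 0.0349
grasp_force: 46.0
time: 35.7
ee_pos: [0.4603, 0.2038, 0.169]
tcp_rot: [-179.9, 0.3, 171.6]
wrist_force: [1.5, -0.9, -0.4]
opening: 0.0351
grasp_force: 46.0
top [([474, 115, 25, 11, 131], [486.4, 120.7]), ([222, 137, 21, 14, 75], [234.3, 145.9]), ([271, 192, 8, 22, 66], [274.2, 202.5])]
scene [([59, 171, 17, 20, 64], [65.2, 183.0]), ([275, 209, 18, 17, 125], [283.4, 216.5]), ([83, 229, 40, 46, 328], [106.3, 254.5]), ([267, 286, 24, 14, 164], [279.2, 293.5])]
```

```bash
python3 -m jog '[[[0,0.8,0,0,0],[0,0.7,0,0,0],[0,0.22,0,0,0],[0,0,-0.6,0,0],[0,0,-0.8,0,0],[0,0,-0.7,0,0],[0,0,0,0,0]]]'; python3 look.py a10; python3 - <<'E'
from h import *
t=cv2.imread("pics/a10_top.png"); s=cv2.imread("pics/a10_scene.png")
a=cv2.resize(t[165:275,145:255],(400,400),interpolation=cv2.INTER_CUBIC)
b=cv2.resize(s[190:300,300:410],(400,400),interpolation=cv2.INTER_CUBIC)
cv2.imwrite("pics/crop7.png",np.clip(np.hstack([a,b]).astype(float)*1.5,0,255).astype('uint8'))
E
```

```text
time: 36.5
ee_pos: [0.4583, 0.2856, 0.0586]
tcp_rot: [-179.6, -0.1, 171.6]
wrist_force: [-0.4, -1.4, -0.6]
opening: 0.0348
grasp_force: 46.0
top [([475, 115, 24, 11, 132], [486.5, 120.8]), ([223, 137, 20, 14, 76], [234.6, 145.9])]
scene [([59, 173, 17, 18, 62], [65.4, 183.4]), ([275, 209, 18, 17, 130], [283.8, 216.3]), ([83, 230, 41, 45, 320], [106.3, 254.6]), ([267, 286, 24, 14, 163], [279.2, 293.5])]
```

View pics/crop7.png

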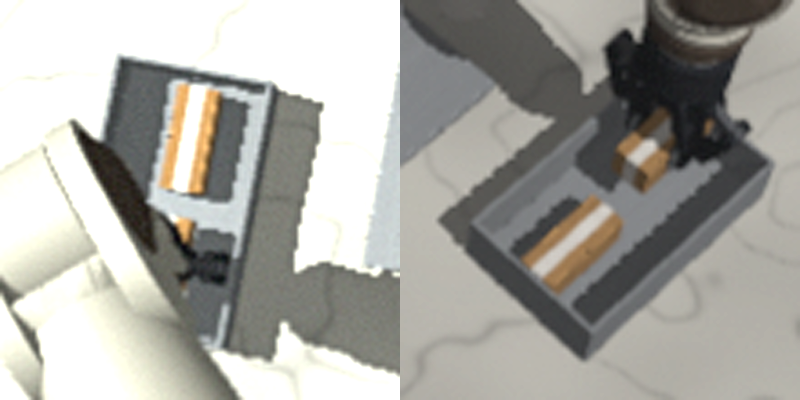

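The second carton is held in the mouth of the tin's near half, clear of the walls and of the first carton. Lowering and releasing.

```bash
python3 -m jog '[[[0,0.05,-0.4,0,0],[0,0,-0.3,0,0],[0,0,-0.12,0,0],[0,0,-0.05,0,0],[0,0,0,0,0]]]'; python3 -m jog '[[[0,0,0,0,0.6],[0,0,0,0,0.6],[0,0,0,0,0.6],[0,0,0.4,0,0.6],[0,0,0.9,0,0.6],[0,0,0.9,0,0.6],[0,0,0.9,0,0.6]]]'; python3 -m jog '[[[0.25,-0.6,0,0,0.6],[0.25,-0.7,0,0,0.6],[0.3,-0.8,0,0,0.6],[0.3,-0.8,0,0,0.6],[0.3,-0.8,0,0,0.6],[0.3,-0.7,0,0,0.6],[0.3,-0.6,0,0,0.6],[0.15,0,0,0,0.6]]]'; python3 look.py a11; python3 - <<'E'
from h import *
t=cv2.imread("pics/a11_top.png"); s=cv2.imread("pics/a11_scene.png")
a=cv2.resize(t[165:275,145:335],(400,232),interpolation=cv2.INTER_CUBIC)
a=cv2.resize(t[165:275,145:255],(400,400),interpolation=cv2.INTER_CUBIC)
b=cv2.resize(s[160:300,250:410],(400,400)[::1],interpolation=cv2.INTER_CUBIC)
cv2.imwrite("pics/crop8.png",np.clip(np.hstack([a,b]).astype(float)*1.5,0,255).astype('uint8'))
E
```

```text
time: 37.1
ee_pos: [0.4607, 0.2904, 0.0195]
tcp_rot: [-179.9, 0.2, 171.7]
wrist_force: [0.3, 0.6, -2.6]
opening: 0.0352
grasp_force: 46.1
time: 37.8
ee_pos: [0.4603, 0.2902, 0.1759]
tcp_rot: [-179.9, 0.2, 171.7]
wrist_force: [-0.2, 0.1, -0.3]
opening: 0.0512
grasp_force: 0.0
time: 38.6
ee_pos: [0.5689, 0.0371, 0.1741]
tcp_rot: [-179.9, 0.2, 171.4]
wrist_force: [0.4, 1.4, 0.9]
opening: 0.0515
grasp_force: 0.0
top [([474, 115, 25, 11, 133], [486.7, 120.7]), ([222, 137, 21, 14, 76], [234.2, 145.9])]
scene [([59, 173, 17, 18, 62], [65.4, 183.4]), ([275, 209, 18, 17, 131], [283.7, 216.3]), ([82, 229, 41, 46, 333], [105.6, 254.0]), ([267, 286, 24, 14, 164], [279.2, 293.5])]
```

View pics/crop8.png

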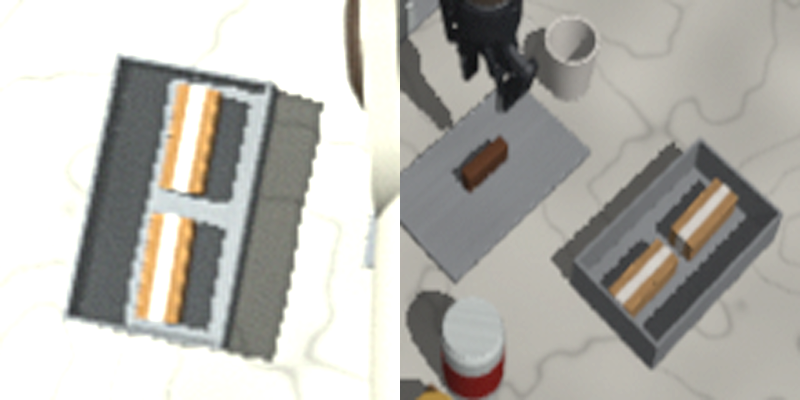

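Both cartons lie flat in the tin, and neither the tin nor the lid has moved. Now fetching the lid.

```bash
python3 -m jog '[[[0.01,-0.11,-0.5,0,0.6],[0,0,-0.8,0,0.6],[0,0,-0.8,0,0.6],[0,0,-0.6,0,0.6],[0,0,-0.3,0,0.6],[0,0,-0.1,0,0.6],[0,0,0,0,0.6]]]'; python3 -m jog '[[[0,0,0,0,0],[0,0,0,0,0],[0,0,0,0,0],[0,0,0,0,0],[0,0,0,0,0],[0,0,0,0,0]]]' 80; python3 -m jog '[[[0,0,0.2,0,0],[0,0,0.5,0,0],[0,0,0.9,0,0],[0,0,0.9,0,0],[0,0,0.7,0,0],[0,0,0.3,0,0],[0,0,0,0,0]]]'
```

```text
time: 39.4
ee_pos: [0.5686, 0.0354, 0.0196]
tcp_rot: [-179.9, 0.2, 171.7]
wrist_force: [0.2, -0.3, 0.9]
opening: 0.0514
grasp_force: 0.0
time: 40.0
ee_pos: [0.5695, 0.0348, 0.0208]
tcp_rot: [-179.9, 0.3, 171.6]
wrist_force: [-1.2, -0.3, 7.4]
opening: 0.0166
grasp_force: 79.6
time: 40.7
ee_pos: [0.5695, 0.0349, 0.1972]
tcp_rot: [-180.0, 0.4, 171.7]
wrist_force: [-0.2, -0.3, -3.4]
opening: 0.0166
grasp_force: 78.5
```

```bash
python3 look.py a12 >/dev/null; python3 - <<'E'
from h import *
a=cv2.imread("pics/a11_top.png");b=cv2.imread("pics/a12_top.png")
d=np.abs(a.astype(int)-b)[165:275,145:225].max(2); print("diff",(d>30).sum())
h=cv2.resize(b[165:275,145:245],(600,660),interpolation=cv2.INTER_CUBIC)[:, :]; cv2.imwrite("pics/crop9.png",cv2.resize(np.clip(h*1.4,0,255).astype('uint8'),(545,600)))
E
```

```text
diff 0
```

View pics/crop9.png

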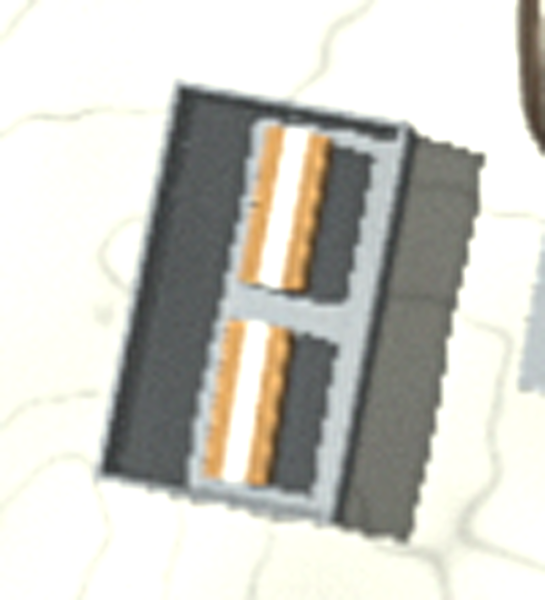

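The tin is unchanged (pixel difference 0) and holds both cartons. Rim corners are at crop (178,82), (409,126), (333,521) and (100,476).

```bash
python3 - <<'E'
from h import *
L=np.array([onz("top",145+x/5.4545-.4,165+y/5.4545-.4,.058) for x,y in((178,82),(409,126),(333,521),(100,476))]);print(L.round(4),L.mean(0).round(4))
for a,b in((1,2),(0,3),(0,1),(3,2)): e=L[b]-L[a]; print(np.degrees(np.arctan2(e[1],e[0])).round(1),np.linalg.norm(e).round(4))
E
python3 -m jog '[[[-0.14,0.6,0,0,0],[-0.14,0.7,0,0,0],[-0.14,0.7,0,0,0],[-0.14,0.7,0,0,0],[-0.14,0.7,0,0,0],[-0.14,0.7,0,0,0],[-0.14,0.55,0,0,0],[-0.16,0.35,0,0,0]]]'
```

```text
[[0.6331 0.3301 0.058 ]
 [0.6103 0.199  0.058 ]
 [0.3888 0.2352 0.058 ]
 [0.4113 0.3659 0.058 ]] [0.5109 0.2825 0.058 ]
170.7 0.2244
170.8 0.2247
-99.9 0.1331
-99.7 0.1326
time: 41.6
ee_pos: [0.5103, 0.2864, 0.1915]
tcp_rot: [-179.8, 0.0, 171.7]
wrist_force: [0.1, 0.1, -2.6]
opening: 0.0167
grasp_force: 78.6
```

```bash
python3 -m jog '[[[0.02,-0.03,-0.4,-0.1,0],[0,0,-0.6,0,0],[0,0,-0.6,0,0],[0,0,-0.4,0,0],[0,0,-0.14,0,0],[0,0,0,0,0]]]'; python3 -m jog '[[[0,0,-0.08,0,0],[0,0,-0.08,0,0],[0,0,0,0,0]]]'
```

```text
time: 42.2
ee_pos: [0.5114, 0.2827, 0.0849]
tcp_rot: [-179.8, 0.0, 171.2]
wrist_force: [-0.0, 0.4, -2.5]
opening: 0.0166
grasp_force: 78.6
time: 42.5
ee_pos: [0.5126, 0.2834, 0.079]
tcp_rot: [-179.9, 0.2, 171.2]
wrist_force: [-0.5, 0.1, -2.6]
opening: 0.0164
grasp_force: 78.7
```

```bash
python3 -m jog '[[[0,0,-0.06,0,0],[0,0,-0.06,0,0],[0,0,0,0,0]]]'; python3 -m jog '[[[0,0,-0.05,0,0],[0,0,0,0,0]]]'
```

```text
time: 42.8
ee_pos: [0.5123, 0.2832, 0.0725]
tcp_rot: [-179.9, 0.2, 171.2]
wrist_force: [0.6, -0.0, -3.3]
opening: 0.0168
grasp_force: 78.7
time: 43.0
ee_pos: [0.5127, 0.2834, 0.0708]
tcp_rot: [-179.9, 0.2, 171.2]
wrist_force: [-1.3, -0.4, 0.3]
opening: 0.0164
grasp_force: 79.1
```

```bash
python3 -m jog '[[[0,0,0,0,0.5],[0,0,0,0,0.5],[0,0,0,0,0.5],[0,0,0.3,0,0.5],[0,0,0.9,0,0.5],[0,0,0.9,0,0.5],[0,0,0.9,0,0.5]]]'; python3 -m jog '[[[0,-0.8,0.3,0,0.5],[0,-0.8,0.3,0,0.5],[0,-0.8,0,0,0.5],[0,-0.8,0,0,0.5],[0,-0.8,0,0,0.5],[0,-0.8,0,0,0.5],[0,-0.8,0,0,0.5],[0,0,0,0,0.5]]]'; python3 look.py a13; python3 - <<'E'
from h import *
t=cv2.imread("pics/a13_top.png"); s=cv2.imread("pics/a13_scene.png")
a=cv2.resize(t[165:275,145:255],(400,400),interpolation=cv2.INTER_CUBIC)
cv2.imwrite("pics/crop10.png",np.clip(np.hstack([a,cv2.resize(s[190:300,300:410],(400,400),interpolation=cv2.INTER_CUBIC)]).astype(float)*1.5,0,255).astype('uint8'))
E
```

```text
time: 43.7
ee_pos: [0.5122, 0.2832, 0.2234]
tcp_rot: [-179.9, 0.2, 171.2]
wrist_force: [0.4, 0.5, 1.3]
opening: 0.0425
grasp_force: 0.0
time: 44.5
ee_pos: [0.5123, -0.0004, 0.2519]
tcp_rot: [-179.9, 0.3, 170.9]
wrist_force: [-0.6, 0.9, 0.4]
opening: 0.0429
grasp_force: 0.0
top [([475, 115, 24, 11, 129], [486.6, 120.8]), ([222, 137, 21, 14, 77], [234.3, 146.0]), ([186, 207, 9, 23, 72], [189.7, 218.6])]
scene [([59, 173, 17, 18, 62], [65.4, 183.4]), ([83, 229, 41, 46, 346], [106.4, 254.6]), ([353, 229, 18, 19, 130], [361.9, 237.8]), ([267, 287, 24, 13, 159], [279.3, 293.6])]
```

View pics/crop10.png

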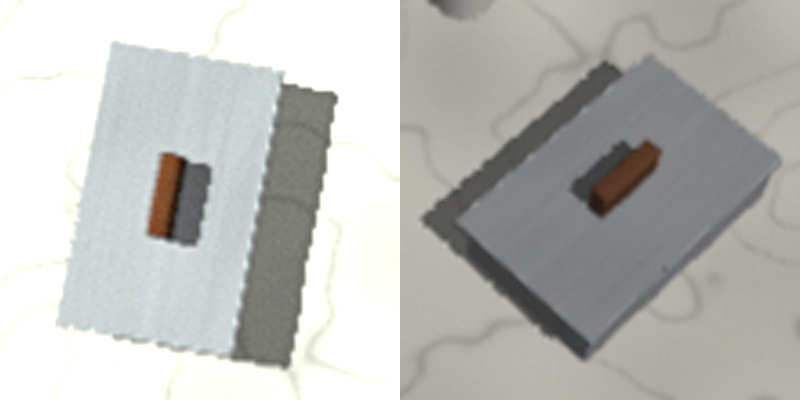

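View pics/a13_scene.png

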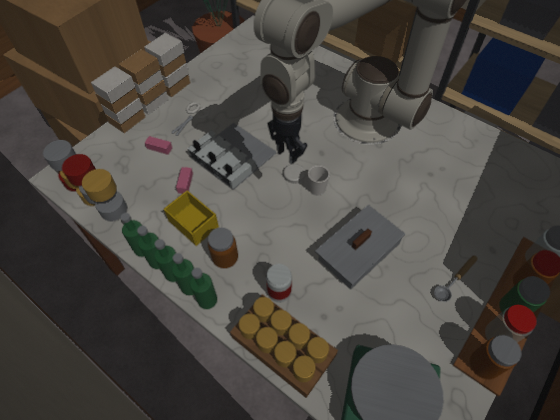

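The scene view shows the lid seated flat on the tin at (358,247), the tabs at rest, and the other things unmoved. The release height of 70.8 mm matches the 70.2 mm at which the lid was first gripped on the tin. Handing in.

```bash
python3 -c "
from h import *
print(ticket.job_done())"
```

```text
the job is handed in; nothing more can be done
None
```

The job is handed in (no verdict came back): lanes 1 and 3 held cartons and both are now in the tin, lane 2 looked empty so its slide was left alone, the lid is back on and home to within 1 mm of its starting height, and all slides are at rest.

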